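Raise the thin mooncake in the demoulding block and hold it level

TASK

One of the two mooncakes in the demoulding block came out too thin. Press down the lever in front of that cake's well until the cake's underside is level with the block's top face (about two thirds of the lever's travel, not to the stop), keep it there for at least three seconds, and finish while still holding the lever there, so the cake can be slid off. Leave the other lever alone, do not touch either cake, and do not disturb the things around.

Things in the scene. Friction and masses are not known exactly. Their poses are not given: they have to be found in the camera images.
- block: fixed demoulding block, white with an aluminium top plate, 110 x 270 mm, top 110 mm above the table. Origin: centre of the underside; z up, x away from the levers, y left. Two round wells, 66 mm wide, at x = 0, y = +65 mm (left) and -65 mm (right); their ejector plates rest 28 mm below the top. A lever in front of each well on the -x side, pad centre at x = -168 mm, y = +65 or -65 mm
- thin_cake: the thin mooncake: round golden-brown fluted cake, 62 mm wide, 18 mm high, in one of the two wells (either one), so its top lies 10 mm below the block's top face at the start. Origin: centre of its underside; z up
- full_cake: the full mooncake: same shape, 62 mm wide, 36 mm high, in the other well, standing 8 mm proud of the block's top face. Origin: centre of its underside; z up. Stays in its well
- lever_left (a joint): angle of the left spring lever: 0 at rest (up), grows as the pad is pressed down, stop at 0.50 rad. The left ejector rises 80 mm per rad: 0.35 rad puts it level with the block's top. About 3 N at the pad to start, 9 N at 0.35 rad, 12 N at the stop; springs back. Horizontal pivot across the lever, 109 mm from the pad's centre
- lever_right (a joint): angle of the right spring lever: 0 at rest (up), grows as the pad is pressed down, stop at 0.50 rad. The right ejector rises 80 mm per rad: 0.35 rad puts it level with the block's top. About 3 N at the pad to start, 9 N at 0.35 rad, 12 N at the stop; springs back. Horizontal pivot across the lever, 109 mm from the pad's centre
- pad_left (a point): rubber press pad, 36 x 40 x 12 mm, on the end of the left lever, which works the left well. The point is the centre of its top face, 95 mm above the table at rest; goes down 38 mm to the level position, 54 mm to the stop. Face slopes 10 degrees at rest (outer edge higher), the other way at the level position
- pad_right (a point): rubber press pad, 36 x 40 x 12 mm, on the end of the right lever, which works the right well. The point is the centre of its top face, 95 mm above the table at rest; goes down 38 mm to the level position, 54 mm to the stop. Face slopes 10 degrees at rest (outer edge higher), the other way at the level position
- bowl: bystander: white ceramic bowl, 110 mm wide, 50 mm high, standing on the table. Origin: centre of its underside
- brush: bystander: pastry brush lying on the table. Origin: on its underside, near its middle
- jar: bystander: amber glass jar with a steel cap, 70 mm wide, 100 mm high, standing on the table. Origin: centre of its underside
Mind the look-alikes: they are no part of the job. What is shaped like the thin_cake but pink or turquoise is not meant.

How it is judged:
On the way, in this order (a step that is already met when the one before it is completed fails the run):
1. the thin cake is on its way up: its own lever pressed past 0.12 rad and the cake raised more than 7 mm (((y of thin_cake in the frame of block above 0 m and value of joint lever_left above 0.12 rad and z of thin_cake in the frame of block above 0.089 m) or (y of thin_cake in the frame of block below 0 m and value of joint lever_right above 0.12 rad and z of thin_cake in the frame of block above 0.089 m))), for 0.1 s.
2. the thin cake is kept level with the block's top (within 5 mm) for 3 s by its pressed lever (z of thin_cake in the frame of block between 0.105 and 0.115 m and ((y of thin_cake in the frame of block between 0.058 and 0.072 m and value of joint lever_left between 0.27 and 0.43 rad and value of joint lever_right below 0.06 rad and contact force between any of the fingers, the arm and lever_left above 2 N) or (y of thin_cake in the frame of block between -0.072 and -0.058 m and value of joint lever_right between 0.27 and 0.43 rad and value of joint lever_left below 0.06 rad and contact force between any of the fingers, the arm and lever_right above 2 N))), for 3 s.
At the end, for the whole second after the job is handed in: The robot still presses the thin cake's pad (over 2 N), that lever at 0.27 to 0.43 rad; the thin cake lies flat (0.12 rad), still, over its well (7 mm), underside within 5 mm of the block's top level; the other lever is up (below 0.06 rad), the full cake where it was (6 mm) (all of step 2 and x of thin_cake in the frame of block between -0.007 and 0.007 m and angle between thin_cake's own z axis and vertical below 0.12 rad and linear speed of thin_cake below 0.02 m/s and distance of full_cake from where it was at the start of the episode below 0.006 m); the arm keeps its last pose, push and grip.
It fails at once if the wrong lever is pressed (beyond 0.10 rad) ((y of thin_cake in the frame of block above 0 m and value of joint lever_right above 0.1 rad) or (y of thin_cake in the frame of block below 0 m and value of joint lever_left above 0.1 rad)).
It fails at once if the robot touches a cake (contact force between any of the fingers, the arm and thin_cake above 0.5 N or contact force between any of the fingers, the arm and full_cake above 0.5 N).
It fails at once if a bystander is moved more than 30 mm (distance of any of bowl, brush, jar from where it was at the start of the episode above 0.03 m).
It also fails if it takes over 35 s, if anything falls off the work surface, if the arm or the gripper's body presses on something with over 40 N, if the wrist force passes 120 N, or if a joint passes its speed limit or range.

ROBOT

A 6-joint arm with a two-finger parallel gripper is mounted at the origin on the work surface. World frame = base frame: x ahead of the robot, y to its left, z up, the work surface at z = 0. Lengths are in m, angles in rad, forces in N, time in s.
With the tool pointing down it reaches from about 0.25 to 0.775 m from the base axis. Payload 4 kg.
Tool frame: the origin (TCP) lies on the centre line of the jaws, within the pads' length; the fingertips stand 8 mm ahead of it and the grasp point (between the pads) lies 11 mm behind it; z points along the fingers, y is the direction in which the jaws open and shut (so a half turn about z gives the same grasp; the last joint's range is limited). The gripper opens to 94 mm and grips with 3 to 60 N. Pads are 16 mm wide; open, the fingers measure 119 mm over their backs; the gripper's body (75 mm by 177 mm) begins 78 mm behind the grasp point.
Start: joints at [-1.407, 0.087, 1.371, -0, 1.684, -0.103], TCP at [0.145, -0.531, 0.181] pointing down, gripper open.
Joint ranges: [-3.1, 3.1], [-0.76, 2.03], [0.27, 2.55], [-1.08, 4.22], [0.17, 2.65], [-2.57, 2.57]. Speed limits (rad/s): [2.79, 2.79, 3.14, 3.14, 3.14, 3.14].

INTERFACE

Orientations are given as [roll, pitch, yaw] about the fixed x, y, z axes, in that order (R = Rz(yaw) Ry(pitch) Rx(roll)).
In Python, from bench import * gives the robot as it stands.
- The arm moves only by the tool step_arm, never from a script. Its argument "steps" is a list of rows, each an object of numbers: "jaw": the opening, from 0 (shut) to 1 (fully open); "tx", "ty", "tz": the shift along the tool's x, y, z in m; "ax", "ay", "az": the turn, a rotation vector about the tool's x, y, z in rad. In form: [{"jaw": .., "tx": .., "ty": .., "tz": .., "ax": .., "ay": .., "az": ..}, ...]. A call has 1 to 8 rows; each row is the pose to reach, as a shift and turn from the pose measured when the call began, along the tool's axes at that moment; what a row does not reach only later rows make up. A row lasts 1/10 s, in which the tool goes at most 50 mm and 8.59 degrees, less where a joint would pass 70% of its speed; a pose out of reach is approached as far as the arm can. A call with a gripper value outside its range is refused whole. The fingers move at their own pace and stop on an object; the grip force is fixed at half the most. Time passes only in rows, so rows that repeat a pose let the fingers close. It gives the time, the measured TCP pose, the force and the opening at its end, in the units of the state.
- get_obs(): the state, without advancing time (a new reading comes with each control period).
- snapshot(name): name is "scene" or "top" or "wrist"; returns (picture, depth): 400x640x3 uint8, red, green, blue; 400x640 float32, m along the optical axis (not along the pixel's ray), 0 where there is no reading.
- camera_model(name): a dict with "intrinsics" (3x3 intrinsics, pixels), "origin" and "orientation" of the camera in the world. Camera axes: x right, y down, z forward; pixel columns grow to the right and rows downward; lengths in m; the calibration is good to about 2 mm. The wrist camera is an equidistant fisheye: a pixel r from the principal point sees the ray r / f radians off the axis. A picture is of the moment at which its call begins: read the wrist's pose just before it. camera_model takes no time and is no camera call; for the wrist camera it gives the pose at the moment of the call.
- close_job(): hands the job in, once; it reports no verdict.
Trained networks look in the newest picture that a camera, given by its name, has taken for a name from the list of things; names that differ only in an ending like _2 or _b are one class to them, and where a whole thing is asked for, a point or a joint stands for the part that bears it (a point fixed in the world has none). Each returns a list of dicts, best first, with "confidence" (0 to 1); they miss things now and then, are a little off and sometimes report something else, mostly with a low value. They report only what shows in the picture. A call takes as long as a camera call. They do not tell look-alikes from the thing itself.
- silhouettes(camera, query): "pixels" (400x640 bool, what is visible of it) and "rect" ([left, top, right, bottom] in pixels, round what is visible of it).
The state is a dict: "time": time; "joint_positions": joint angles; "qvel": joint speeds; "joint_torque": joint torques, N m; "tool_pos": TCP position; "ee_rot": TCP orientation; "wrist_force": force on the tool from outside, world axes, zero at the start; "wrist_torque": the same for the moment, N m; "width": finger opening in m.
Only numpy, scipy, OpenCV 4.12 (cv2) and the standard library are available. Lean on these libraries where they do the work, as an engineer would, in place of code of your own. Each camera call takes 0.05 s, during which the arm holds its last target. There are 200 camera calls.

## Working session

There is one attempt and no reset: what is moved stays moved. The work goes in short steps, Python scripts to look and compute and a tool call to move; the robot and the scene stay as the last step left them, time stands still between calls to the robot, and variables do not carry over. Pictures are saved under pics/ and viewed, about 8 in all and at most 12, crops included, and the job is handed in when it is done.

Besides the shell and the picture viewer there is one more tool, called after ">>>" as name(argument=value, ...), one argument or row to a line, values as JSON. step_arm: Moves the arm, as the interface text tells. Its arguments: {"type":"object","properties":{"steps":{"type":"array"}},"required":["steps"]}

```bash
mkdir -p pics; cat > h.py <<'E'
from bench import *
import numpy as np, cv2
def world(cam,d,m):
    K=np.array(cam["intrinsics"]);v,u=np.nonzero(m&(d>0));z=d[v,u]
    p=np.stack([(u-K[0,2])/K[0,0]*z,(v-K[1,2])/K[1,1]*z,z],1)
    R=np.array(cam["orientation"])
    if R.shape!=(3,3):
        from scipy.spatial.transform import Rotation as Ro
        R=Ro.from_euler("xyz",R).as_matrix()
    return p@R.T+np.array(cam["origin"])
def save(n,p): cv2.imwrite(f"pics/{n}.png",p[:,:,::-1])
E
python3 - <<'E'
from h import *
o=get_obs();print(o)
for c in("top","scene"):
    p,d=snapshot(c);save(c,p);cam=camera_model(c);print(c,cam)
    for q in("block","thin_cake","full_cake","pad_left","pad_right","bowl","brush","jar"):
        for s in silhouettes(c,q)[:3]:
            w=world(cam,d,s["pixels"]);print(q,round(s["confidence"],2),s["rect"],np.median(w,0).round(3) if len(w) else None, np.percentile(w,97,axis=0).round(3) if len(w) else None)
E
```

```text
{'time': 0.0, 'joint_positions': array([-1.40706294e+00,  8.79493714e-02,  1.37218885e+00, -3.92328107e-05,
        1.68359486e+00, -1.03071503e-01]), 'qvel': array([ 0.00065736, -0.00108154, -0.00041814,  0.0007208 ,  0.00182603,
       -0.00054568]), 'joint_torque': array([-1.51025852e-04, -3.40178382e+01, -3.02427757e+01,  7.18009192e-02,
        3.29696818e-02, -1.73987601e-04]), 'tool_pos': array([ 0.14490925, -0.52996529,  0.17934048]), 'ee_rot': array([-3.13945957e+00, -1.81441128e-04,  2.66800325e-01]), 'wrist_force': array([0.56508137, 0.85154099, 0.57791703]), 'wrist_torque': array([-0.02052576, -0.01845686,  0.00852441]), 'width': 0.09397100546101005}
top {'intrinsics': array([[396.94753043,   0.        , 326.35095182],
       [  0.        , 396.94753043, 194.15447515],
       [  0.        ,   0.        ,   1.        ]]), 'origin': array([ 0.45352611, -0.01180947,  1.13016095]), 'orientation': array([-3.06131327, -0.00420919, -1.57376049])}
block 0.86 [234.2, 112.2, 348.7, 233.9] [0.624 0.075 0.11 ] [0.725 0.2   0.114]
thin_cake 0.83 [211.4, 222.5, 234.7, 243.9] [0.435 0.2
[... 1354 characters left out ...]
92.5] [0.473 0.074 0.093] [0.517 0.098 0.1  ]
thin_cake 0.41 [383.3, 195.2, 396.3, 201.3] [0.671 0.128 0.101] [0.691 0.15  0.104]
full_cake 0.5 [332.2, 196.1, 358.1, 209.7] [0.622 0.001 0.118] [0.645 0.031 0.122]
pad_left 0.66 [359.0, 169.5, 369.1, 185.5] [0.528 0.19  0.094] [0.564 0.218 0.099]
pad_right 0.67 [321.3, 177.1, 336.2, 192.7] [0.47  0.076 0.091] [0.517 0.217 0.099]
bowl 0.96 [160.3, 254.3, 208.1, 290.9] [ 0.448 -0.434  0.032] [ 0.519 -0.391  0.051]
brush 0.75 [373.1, 161.4, 426.3, 170.6] [0.479 0.458 0.017] [0.541 0.509 0.023]
jar 0.75 [320.5, 169.5, 415.0, 248.5] [0.665 0.049 0.088] [0.744 0.188 0.113]
jar 0.57 [422.2, 157.9, 441.5, 190.3] [0.64  0.41  0.063] [0.662 0.455 0.103]
```

```bash
python3 - <<'E'
import cv2
a=cv2.imread("pics/top.png")[90:290,110:370]
cv2.imwrite("pics/topc.png",cv2.resize(a,None,fx=3,fy=3,interpolation=cv2.INTER_CUBIC))
E
```

```text
(no output)
```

View pics/topc.png

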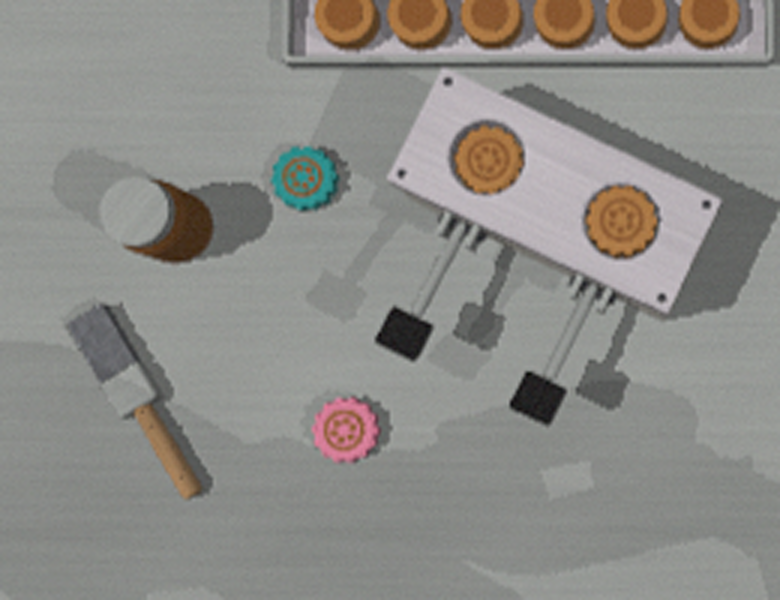

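The top view crop shows two brown cakes in the block. The left one, at crop (487,157), has its top at z≈0.101, so it is the thin cake. The right one, at (622,220), has its top at z≈0.119. The left pad is at crop (405,333), and the pink and turquoise discs are decoys. Next I refine the pad centre.

```bash
python3 - <<'E'
from h import *
from scipy.spatial.transform import Rotation as Ro
p,d=snapshot("top");cam=camera_model("top")
dark=p.max(2)<60
for n,(u,v) in dict(L=(245,201),R=(289,222)).items():
    m=np.zeros(dark.shape,bool);m[v-12:v+13,u-12:u+13]=1
    w=world(cam,d,m&dark);w=w[w[:,2]>.07];r=cv2.minAreaRect((w[:,:2]*1000).astype(np.float32));print(n,len(w),w.mean(0).round(4),r)
C=[]
for s in silhouettes("top","thin_cake")[:3]+silhouettes("top","full_cake")[:1]:
    w=world(cam,d,s["pixels"]);c=cv2.minEnclosingCircle((w[w[:,2]>np.median(w[:,2])-.006][:,:2]*1000).astype(np.float32));print(c,np.median(w[:,2]));C.append(c[0])
o=get_obs();R=Ro.from_euler("xyz",o["ee_rot"]);print(o["tool_pos"],R.as_matrix().round(3))
E
```

```text
L 187 [0.5203 0.1978 0.0957] ((520.5725708007812, 198.2301483154297), (38.27201461791992, 32.46413803100586), 63.56085968017578)
R 190 [0.4639 0.0817 0.0957] ((464.0358581542969, 81.21026611328125), (37.435489654541016, 33.92373275756836), 64.6645278930664)
((671.3029174804688, 310.5399169921875), 30.972440719604492) 0.018346919482108426
((434.9652099609375, 265.89666748046875), 29.27518653869629) 0.01891453172247881
((672.226318359375, 125.25032043457031), 30.814048767089844) 0.10067499628440335
((614.92626953125, 7.879491806030273), 30.622920989990234) 0.11846822647862543
[ 0.14500502 -0.53055881  0.18051336] [[ 0.965  0.264  0.   ]
 [ 0.264 -0.965 -0.   ]
 [-0.     0.    -1.   ]]
```

>>> step_arm(
  steps=[
    {"jaw":0,"tx":0.03,"ty":-0.03,"tz":-0.04,"ax":0,"ay":0,"az":-0.15},
    {"jaw":0,"tx":0.06,"ty":-0.065,"tz":-0.04,"ax":0,"ay":0,"az":-0.3},
    {"jaw":0,"tx":0.09,"ty":-0.1,"tz":-0.04,"ax":0,"ay":0,"az":-0.45},
    {"jaw":0,"tx":0.12,"ty":-0.13,"tz":-0.04,"ax":0,"ay":0,"az":-0.6},
    {"jaw":0,"tx":0.15,"ty":-0.165,"tz":-0.04,"ax":0,"ay":0,"az":-0.75},
    {"jaw":0,"tx":0.18,"ty":-0.2,"tz":-0.04,"ax":0,"ay":0,"az":-0.9},
    {"jaw":0,"tx":0.21,"ty":-0.23,"tz":-0.04,"ax":0,"ay":0,"az":-1.05},
    {"jaw":0,"tx":0.24,"ty":-0.26,"tz":-0.04,"ax":0,"ay":0,"az":-1.2},
  ],
)

```text
time: 1.85
tool_pos: [0.3084, -0.2149, 0.2208]
ee_rot: [3.14, 0.001, 1.473]
wrist_force: [-0.0, -0.1, 1.2]
width: 0.0333
```

>>> step_arm(
  steps=[
    {"jaw":0,"tx":0.045,"ty":0.018,"tz":0,"ax":0,"ay":0,"az":-0.14},
    {"jaw":0,"tx":0.09,"ty":0.036,"tz":0,"ax":0,"ay":0,"az":-0.28},
    {"jaw":0,"tx":0.135,"ty":0.053,"tz":0,"ax":0,"ay":0,"az":-0.42},
    {"jaw":0,"tx":0.18,"ty":0.071,"tz":0,"ax":0,"ay":0,"az":-0.56},
    {"jaw":0,"tx":0.225,"ty":0.089,"tz":0,"ax":0,"ay":0,"az":-0.7},
    {"jaw":0,"tx":0.27,"ty":0.107,"tz":0,"ax":0,"ay":0,"az":-0.84},
    {"jaw":0,"tx":0.315,"ty":0.124,"tz":0,"ax":0,"ay":0,"az":-0.98},
    {"jaw":0,"tx":0.36,"ty":0.142,"tz":0,"ax":0,"ay":0,"az":-1.12},
  ],
)

```text
time: 2.65
tool_pos: [0.4856, 0.1316, 0.221]
ee_rot: [3.142, 0.002, 2.599]
wrist_force: [0.4, -0.5, 0.2]
width: 0.0006
```

```bash
cat > d.py <<'E'
from h import *
from scipy.spatial.transform import Rotation as Ro
import sys
o=get_obs();R=Ro.from_euler("xyz",o["ee_rot"])
g=np.array([.5203,.198,float(sys.argv[1])]);G=Ro.from_euler("xyz",[np.pi,0,2.69])
print(o["time"],o["tool_pos"],o["ee_rot"],o["wrist_force"],o["width"],o["joint_positions"].round(2))
print("shift",(R.inv().apply(g-o["tool_pos"])).round(4),"turn",(R.inv()*G).as_rotvec().round(3))
E
python3 d.py .16
```

```text
2.65 [0.48559033 0.13160329 0.22095639] [3.14150498e+00 2.30409881e-03 2.59894604e+00] [ 0.40883951 -0.54330619  0.2011494 ] 0.0006335260913930452 [ 0.15 -0.02  1.41 -0.    1.76 -0.88]
shift [0.0047 0.0748 0.061 ] turn [-0.     0.002 -0.091]
```

>>> step_arm(
  steps=[
    {"jaw":0,"tx":0.003,"ty":0.04,"tz":0.02,"ax":0,"ay":0,"az":-0.05},
    {"jaw":0,"tx":0.005,"ty":0.075,"tz":0.04,"ax":0,"ay":0,"az":-0.09},
    {"jaw":0,"tx":0.005,"ty":0.075,"tz":0.06,"ax":0,"ay":0,"az":-0.09},
    {"jaw":0,"tx":0.005,"ty":0.075,"tz":0.075,"ax":0,"ay":0.002,"az":-0.09},
    {"jaw":0,"tx":0.005,"ty":0.075,"tz":0.08,"ax":0,"ay":0.002,"az":-0.09},
    {"jaw":0,"tx":0.005,"ty":0.075,"tz":0.08,"ax":0,"ay":0.002,"az":-0.09},
  ],
)

```text
time: 3.25
tool_pos: [0.5197, 0.1975, 0.1405]
ee_rot: [-3.141, -0.0, 2.688]
wrist_force: [0.3, -0.3, 1.1]
width: 0.001
```

```bash
python3 d.py .065; python3 - <<'E'
from h import *
p,d=snapshot("top");save("t2",cv2.resize(p[90:290,110:370],None,fx=3,fy=3,interpolation=cv2.INTER_CUBIC))
p,d=snapshot("scene");save("s2",cv2.resize(p[90:290,240:440],None,fx=3,fy=3,interpolation=cv2.INTER_CUBIC))
p,d=snapshot("wrist");save("w2",p)
E
```

```text
3.25 [0.51974194 0.19754253 0.14050485] [-3.14072541e+00 -4.91046909e-04  2.68787639e+00] [ 0.32214771 -0.33974848  1.1398999 ] 0.000983298998108161 [ 0.26  0.11  1.42 -0.    1.61 -0.86]
shift [-0.0003  0.0007  0.0755] turn [-0.001 -0.    -0.002]
```

View pics/w2.png

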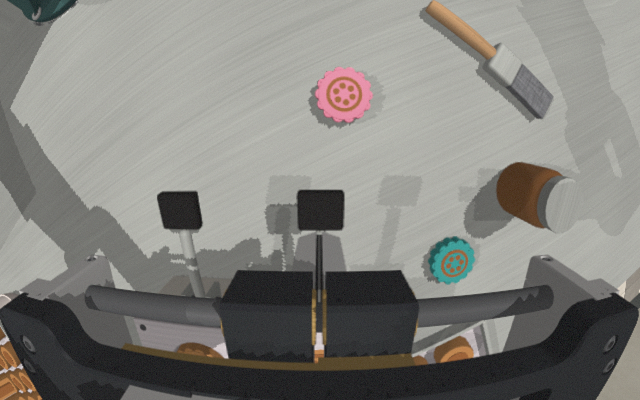

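View pics/s2.png

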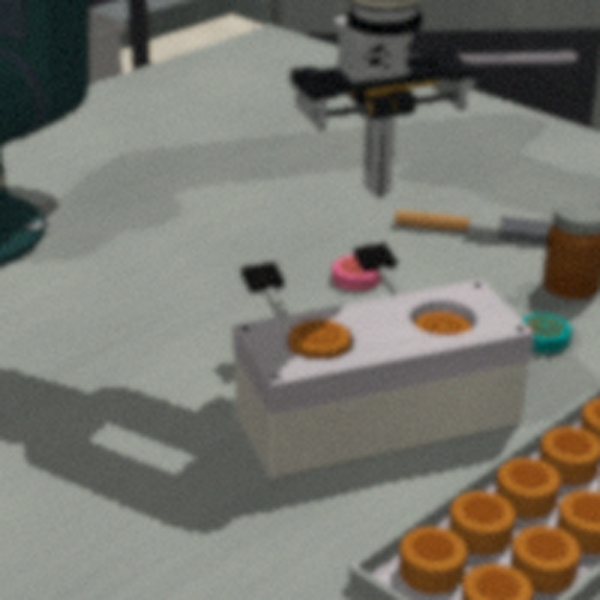

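The wrist and scene views agree: the closed fingers stand over the left pad (wrist view (320,210)). The thin cake is sunk in its well at scene (442,320), and the full cake stands proud at (320,338). Pressing now.

>>> step_arm(
  steps=[
    {"jaw":0,"tx":0,"ty":0.001,"tz":0.025},
    {"jaw":0,"tx":0,"ty":0.001,"tz":0.042},
    {"jaw":0,"tx":0,"ty":0.001,"tz":0.052},
    {"jaw":0,"tx":0,"ty":0.001,"tz":0.06},
    {"jaw":0,"tx":0,"ty":0.001,"tz":0.068},
    {"jaw":0,"tx":0,"ty":0.001,"tz":0.076},
    {"jaw":0,"tx":0,"ty":0.001,"tz":0.083},
    {"jaw":0,"tx":0,"ty":0.001,"tz":0.087},
  ],
)

```text
invalid input
```

```bash
python3 d.py .0505; cat > c.py <<'E'
from h import *
import sys
p,d=snapshot("scene");save("s"+sys.argv[1],cv2.resize(p[90:290,240:440],None,fx=3,fy=3,interpolation=cv2.INTER_CUBIC))
p,d=snapshot("top");cam=camera_model("top")
save("t"+sys.argv[1],cv2.resize(p[90:290,110:370],None,fx=3,fy=3,interpolation=cv2.INTER_CUBIC))
H,W=d.shape;w=world(cam,d,np.ones((H,W),bool))
for n,c in dict(thin=(.672,.125),full=(.615,.008)).items():
    s=w[np.hypot(w[:,0]-c[0],w[:,1]-c[1])<.02];print(n,len(s),np.median(s[:,2]).round(4))
s=w[(np.abs(w[:,0]-.643)<.015)&(np.abs(w[:,1]-.0665)<.015)];print("plate",np.median(s[:,2]))
E
python3 c.py 3
```

```text
3.4 [0.52093651 0.19785951 0.14263124] [3.13978418e+00 2.48648845e-03 2.68777150e+00] [-0.64867614 -0.33759036  0.39897734] 0.00024348483147208755 [ 0.26  0.11  1.42 -0.    1.61 -0.86]
shift [ 0.0009 -0.0003  0.0921] turn [ 0.002  0.002 -0.002]
thin 181 0.1016
full 184 0.1198
plate 0.11072216595911732
```

>>> step_arm(
  steps=[
    {"jaw":0,"tx":0,"ty":0,"tz":0.025,"ax":0,"ay":0,"az":0},
    {"jaw":0,"tx":0,"ty":0,"tz":0.042,"ax":0,"ay":0,"az":0},
    {"jaw":0,"tx":0,"ty":0,"tz":0.052,"ax":0,"ay":0,"az":0},
    {"jaw":0,"tx":0,"ty":0,"tz":0.06,"ax":0,"ay":0,"az":0},
    {"jaw":0,"tx":0,"ty":0,"tz":0.068,"ax":0,"ay":0,"az":0},
    {"jaw":0,"tx":0,"ty":0,"tz":0.076,"ax":0,"ay":0,"az":0},
    {"jaw":0,"tx":0,"ty":0,"tz":0.084,"ax":0,"ay":0,"az":0},
    {"jaw":0,"tx":0,"ty":0,"tz":0.087,"ax":0,"ay":0,"az":0},
  ],
)

```text
time: 4.3
tool_pos: [0.5206, 0.199, 0.0559]
ee_rot: [3.139, 0.001, 2.688]
wrist_force: [-4.1, 1.6, 6.7]
width: 0.0007
```

```bash
python3 c.py 4; python3 d.py .0505
```

```text
thin 181 0.1125
full 184 0.1196
plate 0.11085190548425672
4.4 [0.52059953 0.19896063 0.05609367] [3.13882216e+00 9.27266347e-04 2.68850764e+00] [-3.77279924  1.38125581  6.4098736 ] -2.7003485671256682e-05 [ 0.26  0.16  1.54  0.    1.44 -0.86]
shift [-0.0001 -0.001   0.0056] turn [ 0.003  0.001 -0.001]
```

View pics/s4.png

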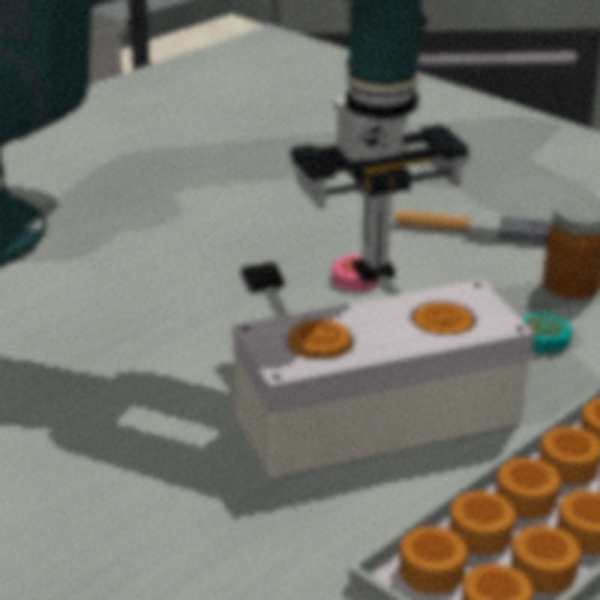

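```bash
python3 c.py 5; python3 d.py .0505
```

```text
thin 181 0.1122
full 186 0.1198
plate 0.11075367570866912
4.5 [0.52062618 0.19894169 0.05652424] [3.13880299e+00 1.14994354e-03 2.68857986e+00] [-3.7316522   0.94743366  5.69543807] 0.0004017567013494031 [ 0.26  0.16  1.54  0.    1.44 -0.86]
shift [-0.0001 -0.001   0.006 ] turn [ 0.003  0.001 -0.001]
```

The cake has risen only about 11 mm, less than the TCP height implies, so I check the contact up close.

```bash
python3 - <<'E'
from h import *
p,d=snapshot("wrist");save("w5",cv2.resize(p[140:340,130:450],None,fx=2.4,fy=2.4,interpolation=cv2.INTER_CUBIC))
p,d=snapshot("scene");save("s5z",cv2.resize(p[130:200,310:430],None,fx=6,fy=6,interpolation=cv2.INTER_CUBIC))
cam=camera_model("scene")
w=world(cam,d,np.ones(d.shape,bool)).reshape(-1,3)
dark=(p.max(2)<60)[d>0]
s=w[dark&(np.hypot(w[:,0]-.5203,w[:,1]-.198)<.03)&(w[:,2]<.12)]
print(len(s),np.percentile(s,[5,25,50,75,95],axis=0).round(3))
E
```

```text
52 [[0.508 0.177 0.076]
 [0.52  0.182 0.079]
 [0.529 0.19  0.081]
 [0.533 0.197 0.082]
 [0.539 0.205 0.083]]
```

View pics/w5.png

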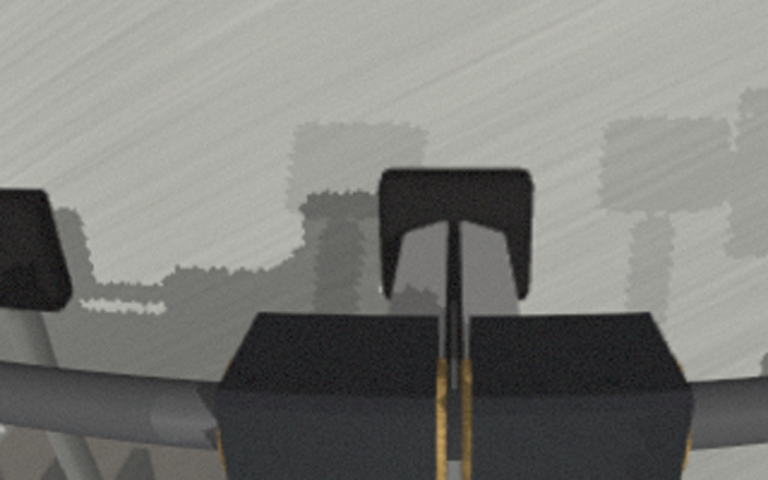

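View pics/s5z.png

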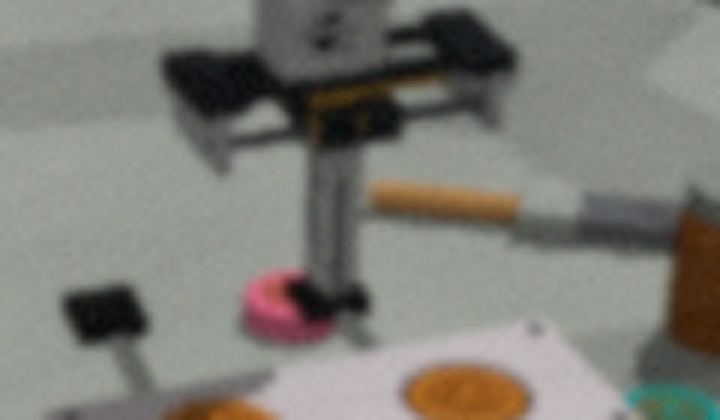

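The fingers sit on the middle of the pad, but the pad face is at z≈0.080, about 15 mm down. That gives a lever angle of about 0.14 rad, which fits the 6 N force and the 11 mm of cake rise. The tip therefore reaches less far than the TCP reading suggests, so I trust the cameras and go on in small steps.

>>> step_arm(
  steps=[
    {"jaw":0,"tx":0,"ty":0,"tz":0.004,"ax":0,"ay":0,"az":0},
    {"jaw":0,"tx":0,"ty":0,"tz":0.008,"ax":0,"ay":0,"az":0},
    {"jaw":0,"tx":0,"ty":0,"tz":0.012,"ax":0,"ay":0,"az":0},
    {"jaw":0,"tx":0,"ty":0,"tz":0.012,"ax":0,"ay":0,"az":0},
  ],
)

```text
time: 5.0
tool_pos: [0.5203, 0.1993, 0.0458]
ee_rot: [3.139, 0.001, 2.689]
wrist_force: [-5.5, -0.3, 7.9]
width: 0.0007
```

```bash
python3 c.py 6; python3 d.py .035
```

```text
thin 180 0.12
full 185 0.1198
plate 0.1105683890862652
5.1 [0.52027977 0.19926778 0.04620184] [3.13850215e+00 7.83274720e-04 2.68885212e+00] [-4.40859389  0.21800902  8.49307915] 0.0006104094591981308 [ 0.26  0.17  1.55  0.    1.42 -0.86]
shift [-0.0006 -0.0012  0.0112] turn [ 0.003  0.001 -0.001]
```

>>> step_arm(
  steps=[
    {"jaw":0,"tx":0,"ty":0,"tz":0.005,"ax":0,"ay":0,"az":0},
    {"jaw":0,"tx":0,"ty":0,"tz":0.009,"ax":0,"ay":0,"az":0},
    {"jaw":0,"tx":0,"ty":0,"tz":0.013,"ax":0,"ay":0,"az":0},
    {"jaw":0,"tx":0,"ty":0,"tz":0.013,"ax":0,"ay":0,"az":0},
  ],
)

```text
time: 5.5
tool_pos: [0.5208, 0.1991, 0.0351]
ee_rot: [3.138, 0.002, 2.689]
wrist_force: [-4.4, -1.7, 9.4]
width: 0.0003
```

```bash
python3 c.py 7; python3 d.py .035
```

```text
thin 187 0.1288
full 185 0.1195
plate 0.11093629811006678
5.6 [0.5206857  0.19913514 0.03542739] [3.13817900e+00 2.22178701e-03 2.68893020e+00] [-4.42099986 -0.5209485  10.14054933] 0.00045215899225146754 [ 0.26  0.17  1.57  0.    1.4  -0.86]
shift [-0.0001 -0.0012  0.0004] turn [ 0.003  0.002 -0.001]
```

The cake top is at 0.1288, so the underside is at 0.1108 against the plate at 0.1109: level. Camera calls make the arm hold its last target, so I use them to wait out the hold while monitoring.

```bash
python3 - <<'E'
from h import *
cam=camera_model("top");t0=get_obs()["time"]
for i in range(80):
    p,d=snapshot("top")
    if i%16==15:
        w=world(cam,d,np.ones(d.shape,bool));o=get_obs()
        s=w[np.hypot(w[:,0]-.672,w[:,1]-.125)<.02];f=w[np.hypot(w[:,0]-.615,w[:,1]-.008)<.02]
        print(o["time"],np.median(s[:,2]).round(4),np.percentile(s[:,2],[10,90]).round(4),np.median(f[:,2]).round(4),o["wrist_force"].round(1),o["tool_pos"].round(4))
E
python3 c.py 8
```

```text
6.4 0.1283 [0.1259 0.1308] 0.1197 [-5.2 -0.8 10.3] [0.5207 0.1991 0.0356]
7.2 0.1287 [0.1263 0.1308] 0.1195 [-4.4 -1.5  9.2] [0.5207 0.1991 0.0356]
8.0 0.1284 [0.1261 0.1303] 0.12 [-4.5 -1.4  9.3] [0.5207 0.1991 0.0356]
8.8 0.1283 [0.1261 0.131 ] 0.1198 [-5.  -1.3  9.5] [0.5207 0.1991 0.0356]
9.6 0.1284 [0.1262 0.1306] 0.1195 [-4.6 -2.   9.5] [0.5207 0.1992 0.0356]
thin 189 0.1285
full 186 0.1197
plate 0.11078344287032693
```

View pics/s8.png

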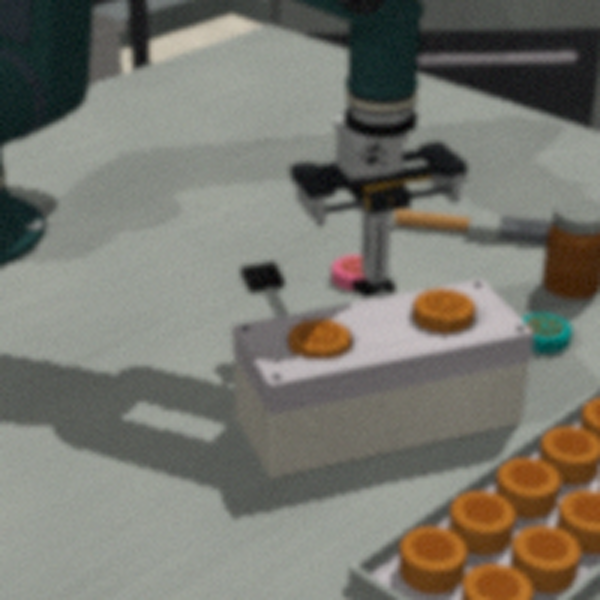

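The thin cake at (444,311) stands flat and its full 18 mm above the block. The right lever is up at (262,277), and the other things are undisturbed. It has held steadily for about 4 s, so I hand in.

```bash
python3 -c "
from bench import *
print(close_job())"
```

```text
the job is handed in; nothing more can be done
None
```

The thin cake was in the left well. I pressed the left lever with the closed fingertips until the cake's underside was level with the block's top, and handed in at about 10 s while still holding it there.

- **Level:** in the last check the cake top was at 0.1285 m and the plate at 0.1108 m. With an 18 mm cake, the underside was within about 1 mm of level, which puts the lever at about 0.34 rad.
- **Hold:** over about 4 s the cake height varied by less than 1 mm, with a steady vertical force of 9–10 N.
- **Rest of the scene:** the full cake's height was unchanged. In the last picture the right lever was up, and the jar and brush looked undisturbed. The bowl was outside that picture, but the arm's path stayed well clear of it.

**One disagreement:** the pad was about 30 mm higher than the TCP reading and the stated 8 mm fingertip lead implied. I went by the camera heights and the lever force instead, and those two agreed with each other.

One move call was refused for missing fields. It moved nothing.

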